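# Tip a battery pack into its test nest and seat it on the connector

## Robot

A 6-joint arm with a two-finger parallel gripper is mounted at the origin on the work surface. World frame = base frame: x ahead of the robot, y to its left, z up, the work surface at z = 0. Lengths are in mm, angles in degrees, forces in N, time in s.
With the tool pointing down it reaches from about 225 to 875 mm from the base axis. Payload 3.4 kg.
Tool frame: the origin (TCP) lies at the very end of the fingers, on their centre line; the grasp point (between the pads) lies robot.grasp_offset behind it (robot.grasp_offset is the distance from the TCP to the grasp point, in mm); z points along the fingers, y is the line along which they close (so a half turn about z gives the same grasp; the last joint's range is limited). The gripper opens to 85 mm and grips with 20 to 120 N. Pads are 22 mm wide; open, the fingers measure 114 mm over their backs; the gripper's body (76 mm by 85 mm) begins 54 mm behind the grasp point. The pads swing forward as they close: fully open they stand 13 mm farther back than shut.
Start: joints at [59.645, 15.808, 86.224, -0, 77.962, -6.933], TCP at [228.587, 527.646, 231.328] pointing down, gripper open.
Joint ranges: [-165.64, 165.64], [-43.16, 119.46], [12.63, 154.43], [-67.54, 247.53], [6.08, 155.33], [-154.97, 154.97]. Speed limits (degrees/s): [147.25, 147.25, 180, 180, 180, 180].

## Interface

Orientations are given as [roll, pitch, yaw] about the fixed x, y, z axes, in that order (R = Rz(yaw) Ry(pitch) Rx(roll)).
In Python, from plant import robot, eyes gives the robot as it stands.
- The arm moves only by the shell command python3 -m pendant 'ROWS'. ROWS is JSON, a list of rows, each a list of 7 numbers: the shift along the tool's x, y, z in mm, then the turn, a rotation vector about the tool's x, y, z in rad, then the gripper command: -1 is shut, 1 is fully open, values between are in proportion. In form: [[tx, ty, tz, rx, ry, rz, gripper], ...]. A call has exactly 8 rows; each row shifts and turns the commanded pose from where the row before left it, along the tool's axes as they then stand; what a row does not reach is not made up. A row lasts 1/8 s, in which the tool goes at most 62.5 mm and 10.7 degrees, less where a joint would pass 70% of its speed; a pose out of reach is approached as far as the arm can. A call is refused whole if a number of a shift passes 62.5 or a number of a turn 0.188, either way. A call with a gripper value outside its range is refused whole. The fingers move at their own pace and stop on an object; the grip force is fixed at half the most. Time passes only in rows, so rows that do not move let the fingers close, or fill a call up. It gives the time, the measured TCP pose, the force, the opening and the grip force at its end, in the units of the state.
- robot.get_state(): the state, without advancing time (a new reading comes with each control period).
- eyes.grab_frame(name): name is "scene" or "side" or "wrist"; returns a dict with "pixels" (420x560x3 uint8, red, green, blue), "fx", "fy", "cx", "cy" (pixels), "world_to_cam" (4x4, takes a point from world to camera coordinates); the wrist camera has in their place "hand_eye" (4x4, takes a point from camera to tool coordinates, whose origin is the TCP and whose axes are the flange's). Camera axes: x right, y down, z forward; pixel columns grow to the right and rows downward; lengths in mm; the calibration is good to about 2 mm. A picture is of the moment at which its call begins: read the wrist's pose just before it. There is no depth.
- robot.hand_in(): hands the job in; it is judged then, once.
The state is a dict: "clock": time; "joint_pos": joint angles; "joint_vel": joint speeds; "joint_torque": joint torques, N m; "ee_pos": TCP position; "tcp_rot": TCP orientation; "ft_force": force on the tool from outside, world axes, zero at the start; "ft_torque": the same for the moment, N m; "gripper_width": finger opening in mm; "grasp_force": force on a finger pad.
Only numpy, scipy, OpenCV 4.12 (cv2) and the standard library are available. Lean on these libraries where they do the work, as an engineer would, in place of code of your own. Each camera call takes 0.05 s, during which the arm holds its last target. There are 200 camera calls.

## Task

Push the standing battery pack square against the near edge of the rubber test plate, then push high on its board face so that it tips over that edge and lies board-up on the plate. Then push its rear end along the plate, straight and gently, until it has pressed the red connector fully home, and leave it lying there; never push with more than about 20 N, and leave the blue bin, the meter and the tape roll alone.

Things in the scene. Friction and masses are not known exactly. Their poses are not given: they have to be found in the camera images.
- pack: Black battery pack, box 80 (own x) x 110 (y) x 100 mm (z), 0.6 to 0.9 kg, too thick to grasp. Starts standing on end 10 to 45 mm short of the plate edge, up to 0.12 rad askew. Origin: centre of its underside. Its -x face, towards the robot, shows a green board under a hard cover that may be pushed anywhere; +x faces the plate. Lying board-up its origin is 48 mm high, own z along nest x, own x down.
- pack_high (a point): Centre of the board face 85 mm above the pack's underside. With the base against the plate edge, a push here (4 to 8 N) tips the pack about its lower front edge. The face rises as much as it goes forward and the cover grips the finger, so follow it in an arc about that edge, up and forward: a level push jams. Past 40 to 50 degrees it falls onto the rubber, unharmed. Never push the pack with over 25 N.
- pack_rear (a point): Centre of the pack's underside (same point as its origin): once it lies, the middle of its rear end face, 80 mm high and 110 mm wide, 8 to 88 mm above the bench, near or overhanging the plate's near edge. Push there to slide the pack 50 to 85 mm home. Standing, the pack slides on the bench when pushed at half height or lower (3 to 7 N); a tall tool body over the fingers may need to lean back to clear its top.
- nest: Test nest, fixed to the bench: black rubber-topped plate 250 (x) x 200 (y) x 8 mm with yellow side stripes; a white housing 110 mm wide, its top 53 mm above the bench, on the far 60 mm. Origin: on the bench, at the middle of the plate's near, aluminium-faced edge, which is the stop. x runs along the plate to the connector, away from the robot; y left, z up. Its place and yaw vary.
- connector (a joint): Slide of the red connector block into the white housing (m): 0 fully out, grows along nest x as it is pressed, hard end (fully home) at 0.012. Starts at 0 to 0.003. It resists with about 4 N, on top of the pack's own sliding friction of 3 to 7 N, and stays where it is left. Must not bear more than 25 N.
- connector_face (a point): Centre of the near face of the red connector block (70 mm wide, 50 mm high, two brass contacts), which the lying pack's front end meets. In the nest's frame x = 135 mm plus the joint value, y = 0, z = 39 mm; fully home, the pack's rear end face is at nest x = 47 mm.
- bin: Bystander: open blue parts bin 120 by 150 by 60 mm high beside the nest. Origin: centre of its underside.
- meter: Bystander: yellow hand meter 130 by 70 by 32 mm lying beside the nest. Origin: centre of its underside.
- tape: Bystander: orange roll of tape, 90 mm outside diameter, 24 mm high, lying beside the nest. Origin: centre of its underside.
Mind the look-alikes: they are no part of the job. There is more than one size of the pack; the job needs the middle-sized.

How it is judged (in metres and radians):
On the way, in this order (a step that is already met when the one before it is completed fails the run):
1. the pack, still standing (within 0.1 rad of upright), is square (within 0.07 rad) against the plate's near edge, its front face within 4 mm of it (x of pack in the frame of nest between -0.044 and -0.025 m and angle between pack's own z axis and vertical below 0.1 rad and angle between the x axis of pack and the x axis of nest, either way round below 0.07 rad), for 0.1 s.
2. the pack lies board-up on the plate, pointing along it (angle between pack's own x axis and vertical above 3.04 rad and angle between the z axis of pack and the x axis of nest, either way round below 0.1 rad and z of pack in the frame of nest between 0.043 and 0.053 m), for 0.2 s.
At the end, for the whole second after the job is handed in: The pack lies flat, board up (within 0.1 rad), on the plate, pointing along it within 0.1 rad and centred within 20 mm, its front end against the connector (rear end at least 42 mm past the plate's near edge), the connector pressed to at least 10.5 of its 12 mm, everything at rest (all of step 2 and value of joint connector above 0.0105 m and x of pack in the frame of nest above 0.042 m and y of pack in the frame of nest between -0.02 and 0.02 m and linear speed of pack below 0.01 m/s); the robot touches nothing.
It fails at once if the gripper or arm pushes the pack with more than 25 N (contact force between any of the fingers, the arm and pack above 25 N).
It fails at once if the connector is loaded by the pack with more than 25 N (contact force between pack and connector above 25 N).
It fails at once if a bystander (bin, meter or tape roll) is moved more than 10 mm (distance of any of bin, meter, tape from where it was at the start of the episode above 0.01 m).
It also fails if it takes over 72 s, if anything falls off the work surface, if the arm or the gripper's body presses on something with over 40 N, if the wrist force passes 120 N, or if a joint passes its speed limit or range.

## Working session

There is one attempt and no reset: what is moved stays moved. The work goes in short steps, Python scripts to look and compute and a shell command to move; the robot and the scene stay as the last step left them, time stands still between calls to the robot, and variables do not carry over. Pictures are saved under pics/ and viewed, at most 10 in all, crops included, and the job is handed in when it is done.

```bash
mkdir -p pics; ls
python3 - <<'E'
from plant import robot, eyes
import cv2, numpy as np
s=robot.get_state(); print(s['clock'],s['ee_pos'],s['tcp_rot'],s['gripper_width'],robot.grasp_offset)
for n in('scene','side'):
    f=eyes.grab_frame(n); cv2.imwrite(f'pics/{n}0.png',f['pixels'][:,:,::-1])
    W=np.array(f['world_to_cam']); print(n,f['fx'],f['fy'],f['cx'],f['cy'],W.round(3).tolist(), (-W[:3,:3].T@W[:3,3]).round(0))
E
```

```text
pics
0.0 [228.29997571 527.1454237  230.42873684] [-1.79894219e+02 -1.17229866e-02  1.56578580e+02] 85.69322195005819 18.700000000000003
scene 466.479883142401 466.479883142401 267.3027686795719 208.56000249663265 [[0.124, 0.992, -0.006, -130.623], [0.579, -0.077, -0.811, -246.755], [-0.806, 0.097, -0.584, 1467.099], [0.0, 0.0, 0.0, 1.0]] [1341.  -32.  656.]
side 468.10768330590304 468.10768330590304 268.1428502985903 206.4611192049023 [[-0.999, -0.05, 0.001, 565.39], [-0.033, 0.655, -0.755, 60.276], [0.037, -0.754, -0.656, 1017.957], [0.0, 0.0, 0.0, 1.0]] [529. 757. 712.]
```

View pics/scene0.png

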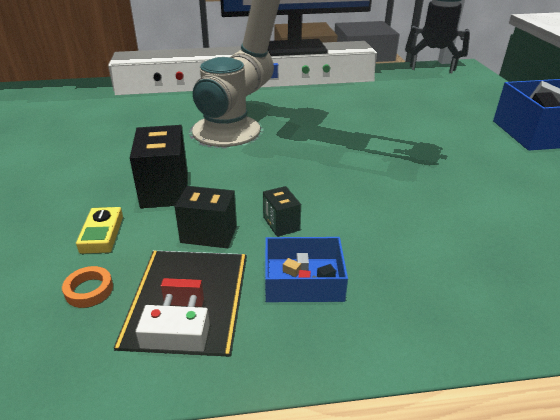

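View pics/side0.png

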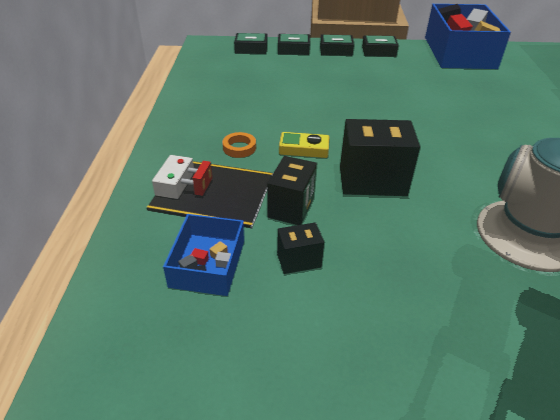

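Candidates for the pack, in scene pixels: the big black one at (160,165), the middle one at (207,215) by the plate's near edge, and the small one at (281,210). In the side view they are at (377,158), (293,190) and (300,248). I choose the middle one. The nest plate is at scene (185,300), with the bin at (305,270), the meter at (100,230) and the tape at (88,287).

```bash
cat > h.py <<'E'
import numpy as np, cv2
from plant import robot, eyes
def ray(f,uv,z):
    W=np.array(f['world_to_cam']);R=W[:3,:3];c=-R.T@W[:3,3]
    d=R.T@np.array([(uv[0]-f['cx'])/f['fx'],(uv[1]-f['cy'])/f['fy'],1]);return c+d*(z-c[2])/d[2]
def proj(f,p):
    W=np.array(f['world_to_cam']);q=W[:3,:3]@np.array(p)+W[:3,3];return [f['fx']*q[0]/q[2]+f['cx'],f['fy']*q[1]/q[2]+f['cy']]
def fitline(pts):
    return cv2.fitLine(np.float32(pts),cv2.DIST_L2,0,.01,.01).ravel()
E
python3 - <<'E'
from h import *
F={n:eyes.grab_frame(n) for n in('scene','side')}
crops=[]
for n,(x0,y0,x1,y1) in {'scene':(105,170,255,360),'side':(140,140,340,240)}.items():
    f=F[n];im=f['pixels'];hsv=cv2.cvtColor(im,cv2.COLOR_RGB2HSV)
    c=im[y0:y1,x0:x1,::-1]; c=cv2.resize(c,None,fx=3 if n=='scene' else 2.0,fy=3 if n=='scene' else 2.0,interpolation=cv2.INTER_CUBIC);crops.append(c)
    y=cv2.inRange(hsv,(18,120,110),(34,255,255))
    k,l,st,ce=cv2.connectedComponentsWithStats(y)
    for i in range(1,k):
        if st[i,4]>25:
            pts=np.argwhere(l==i)[:,::-1]
            w=np.array([ray(f,p,8)[:2] for p in pts]); r=cv2.minAreaRect(np.float32(w)); print(n,'yel',st[i],np.round(r[0]),np.round(r[1]),round(r[2],1), fitline(w)[:2])
    b=cv2.inRange(hsv,(0,0,0),(180,255,60))
    k,l,st,ce=cv2.connectedComponentsWithStats(b)
    for i in range(1,k):
        if st[i,4]>500: print(n,'blk',st[i])
h=max(c.shape[0] for c in crops)
o=np.zeros((h,sum(c.shape[1] for c in crops),3),np.uint8);x=0
for c in crops: o[:c.shape[0],x:x+c.shape[1]]=c;x+=c.shape[1]
s=min(1,800/o.shape[1],600/o.shape[0]);print(o.shape,s)
cv2.imwrite('pics/crop1.png',cv2.resize(o,None,fx=s,fy=s,interpolation=cv2.INTER_AREA))
E
```

```text
scene yel [148 131  19   5  72] [   8. -209.] [54. 27.] 82.2 [ 0.02830206 -0.9995994 ]
scene yel [146 143  20   6  82] [  88. -210.] [27. 55.] 2.5 [ 0.03353189 -0.99943763]
scene yel [190 193  10   8  57] [373. -97.] [17. 33.] 73.7 [ 0.9483315  -0.31728125]
scene yel [211 195   9   8  52] [388. -47.] [16. 32.] 75.5 [ 0.9541336  -0.29938096]
scene yel [279 199  10   5  26] [420. 121.] [10. 24.] 18.7 [ 0.32979932 -0.9440511 ]
scene yel [ 76 207  45  46 946] [ 472. -311.] [ 77. 165.] 88.3 [ 0.9991681  -0.04078174]
scene yel [115 251  42  97 376] [ 689. -203.] [  7. 247.] 79.1 [ 0.9816687  -0.19059516]
scene yel [225 254  20 100 390] [724. -18.] [  7. 249.] 79.0 [ 0.9817096  -0.19038461]
scene yel [284 258  17  12 105] [645. 101.] [30. 22.] 50.2 [0.6663069  0.74567765]
scene blk [ 267    0  104   56 1723]
scene blk [ 405    2   64   71 2057]
scene blk [ 500   28   60   53 2353]
scene blk [193  80  54  43 907]
scene blk [ 130  125  107  123 6874]
scene blk [ 263  187   38   50 1140]
scene blk [ 114  252  127  105 4416]
side yel [475  21  25  10 101] [ -281. -1228.] [107.  85.] 62.8 [ 0.64
[... 269 characters left out ...]
61]
side yel [211 164  61  11 108] [ 646. -195.] [  7. 159.] 79.1 [ 0.9813649  -0.19215353]
side yel [288 164  15   6  57] [ 507. -214.] [17. 36.] 72.1 [ 0.9486263 -0.3163988]
side yel [282 175  15   6  63] [ 523. -166.] [17. 36.] 70.4 [ 0.96220267 -0.2723343 ]
side yel [147 205  55  10 111] [783. -30.] [  7. 130.] 79.2 [ 0.9839364  -0.17851904]
side yel [304 229   9   9  49] [478.  30.] [13. 25.] 15.3 [ 0.23662964 -0.97159994]
side yel [289 232   8   9  49] [512.  39.] [12. 25.] 13.7 [ 0.22688642 -0.97392124]
side yel [210 242  17  12 104] [667.  83.] [30. 22.] 51.1 [0.7506451 0.6607056]
side blk [ 340  119   80   77 5197]
side blk [ 150  156  174  118 7562]
(570, 850, 3) 0.9411764705882353
```

View pics/crop1.png

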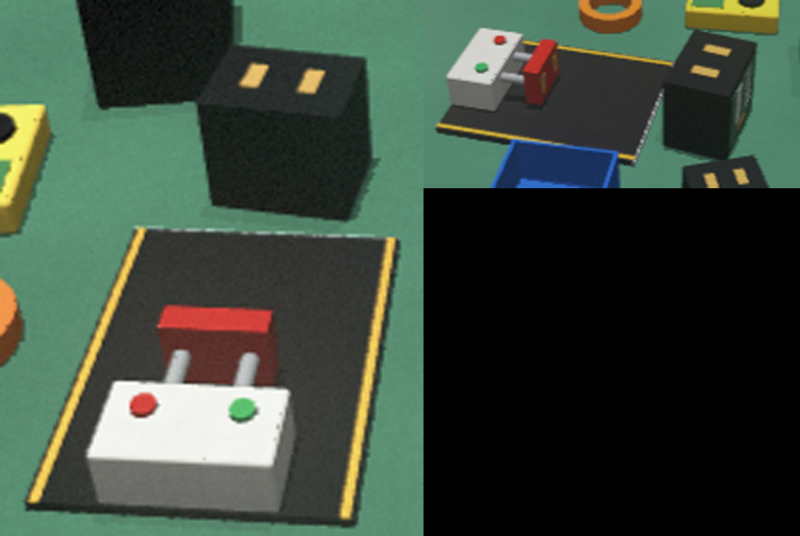

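The crop confirms the choice. The middle pack stands just short of the plate's near edge, with two brass contacts on top, and its front face spans roughly scene (180,243) to (229,248). The plate, with red connector and white housing, lies beyond it.

Run:
```python
from h import *
F={n:eyes.grab_frame(n) for n in('scene','side')}
yaw=np.deg2rad(-10.98);o=np.array([583.8,-86.7]);ex=np.array([np.cos(yaw),np.sin(yaw)]);ey=np.array([-ex[1],ex[0]])
def nest(p): d=np.array(p[:2])-o; return np.round([d@ex,d@ey],1)
# brass pads on top of pack at z=100
for n,box in {'scene':[(190,193,10,8),(211,195,9,8)],'side':[(288,164,15,6),(282,175,15,6)]}.items():
    f=F[n];hsv=cv2.cvtColor(f['pixels'],cv2.COLOR_RGB2HSV);y=cv2.inRange(hsv,(14,80,100),(36,255,255));P=[]
    for b in box:
        m=np.zeros_like(y);m[b[1]-1:b[1]+b[3]+1,b[0]-1:b[0]+b[2]+1]=y[b[1]-1:b[1]+b[3]+1,b[0]-1:b[0]+b[2]+1]
        P.append(ray(f,np.argwhere(m)[:,::-1].mean(0),100))
    d=P[0]-P[1]; a=np.rad2deg(np.arctan2(d[1],d[0]));print(n,np.round(P,1).tolist(),'mid',np.round((P[0]+P[1])/2,1),'nest',nest((P[0]+P[1])/2),'sep',np.linalg.norm(d),'ang',a)
f=F['scene']
for nm,uv,z in [('bL',(180.1,242.6),0),('bR',(228.6,247.5),0),('bBR',(236.7,226),0),('tFL',(175.8,205.4),100),('tFR',(231.8,209.7),100),('tBR',(234.3,191.2),100),('tBL',(187.2,186),100),('bigbL',(139,206),0),('bigbR',(187,205),0)]:
    p=ray(f,uv,z);print(nm,p.round(0),nest(p))
f=F['side'];S=1/1.882
for nm,c,z in [('tNL',(754,43),100),('tNR',(736,100),100),('tFR',(664,87),100),('tFL',(692,31),100),('bFR',(669,143),0),('bNR',(724,157),0)]:
    uv=(140+(c[0]-423)*S,140+c[1]*S);p=ray(f,uv,z);print('side',nm,p.round(0),nest(p))
for nm,uv in [('bigbFR',(344,188)),('bigbNR',(410,193))]: p=ray(f,uv,0);print(nm,p.round(0))
# red block
for n in F:
    f=F[n];hsv=cv2.cvtColor(f['pixels'],cv2.COLOR_RGB2HSV)
# edge
for uv in [(153,252),(246,254)]: print('edge',ray(F['scene'],uv,8).round(1))
```

```text
scene [[509.8, -87.1, 100.0], [522.7, -45.2, 100.0]] mid [516.2 -66.2 100. ] nest [-70.3   7.3] sep 43.878839727975944 ang -107.09463917016706
side [[509.8, -86.8, 100.0], [523.6, -45.1, 100.0]] mid [516.7 -66.  100. ] nest [-69.8   7.6] sep 43.888568447650314 ang -108.40715813902175
bL [ 538. -128.    0.] [-37.5 -49.2]
bR [568. -23.   0.] [-27.6  59.1]
bBR [495.  -1.   0.] [-103.8   67.5]
tFL [ 538. -125.  100.] [-37.6 -46.5]
tFR [568. -11. 100.] [-29.4  70.9]
tBR [501.  -2. 100.] [-97.2  67.5]
tBL [ 467. -103.  100.] [-111.6  -38.2]
bigbL [ 384. -231.    0.] [-168.2 -179.5]
bigbR [ 396. -115.    0.] [-179.3  -63.6]
side tNL [ 464. -102.  100.] [-114.3  -37.7]
side tNR [487.   6. 100.] [-112.7   72.7]
side tFR [567. -13. 100.] [-30.6  69.5]
side tFL [ 539. -123.  100.] [-37.4 -44.2]
side bFR [562. -30.   0.] [-32.3  51.1]
side bNR [496.  -9.   0.] [-101.4   59.5]
bigbFR [ 388. -141.    0.]
bigbNR [ 231. -130.    0.]
edge [ 571.1 -182.7    8. ]
edge [603.1  11.5   8. ]
```

```bash
python3 -m pendant '[[-34.3,-37.3,0,0,0,0,0.4],[-34.3,-37.3,0,0,0,0,0.4],[-34.3,-37.3,0,0,0,0,0.4],[-34.3,-37.3,0,0,0,0,0.4],[-34.3,-37.3,0,0,0,0,0.4],[-34.3,-37.3,0,0,0,0,0.4],[-34.3,-37.3,0,0,0,0,0.4],[-34.3,-37.3,0,0,0,0,0.4]]'
python3 -m pendant '[[-34.3,-37.3,0,0,0,0,0.4],[-34.3,-37.3,0,0,0,0,0.4],[-34.3,-37.3,0,0,0,0,0.4],[-34.3,-37.3,0,0,0,0,0.4],[0,0,0,0,0,-0.1085,0.4],[0,0,0,0,0,-0.1085,0.4],[0,0,0,0,-0.1745,0,0.4],[0,0,0,0,-0.1745,0,0.4]]'
```

```text
clock: 1.3
ee_pos: [362.1, 143.3, 231.5]
tcp_rot: [180.0, 0.0, 156.6]
ft_force: [0.9, 0.1, 0.2]
gripper_width: 59.7
grasp_force: 0.0
clock: 2.3
ee_pos: [429.2, -47.0, 231.7]
tcp_rot: [-180.0, 20.3, 169.0]
ft_force: [0.4, 0.3, -0.4]
gripper_width: 59.9
grasp_force: 0.0
```

```bash
python3 -m pendant '[[8.7,0,23.5,0,0,0,0.4],[8.7,0,23.5,0,0,0,0.4],[8.7,0,23.5,0,0,0,0.4],[8.7,0,23.5,0,0,0,0.4],[8.7,0,23.5,0,0,0,0.4],[8.7,0,23.5,0,0,0,0.4],[8.7,0,23.5,0,0,0,0.4],[0,0,0,0,0,0,0.4]]'
python3 - <<'E'
from h import *
a=eyes.grab_frame('side')['pixels'];b=eyes.grab_frame('scene')['pixels']
o=np.hstack([a[100:300,140:440],b[120:320,100:300]]);cv2.imwrite('pics/p2.png',cv2.resize(o[:,:,::-1],None,fx=1.6,fy=1.6,interpolation=cv2.INTER_CUBIC))
E
```

```text
clock: 3.3
ee_pos: [425.8, -46.0, 54.3]
tcp_rot: [180.0, 19.7, 169.0]
ft_force: [0.3, 0.2, 1.1]
gripper_width: 59.6
grasp_force: 0.0
```

View pics/p2.png

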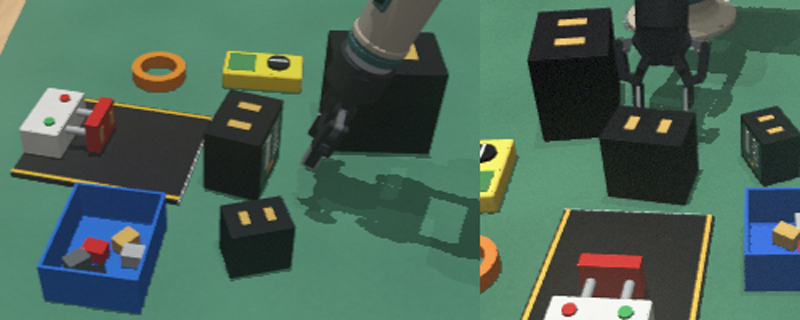

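```bash
python3 -m pendant '[[3.8,0,10.3,0,0,0,0.4],[3.8,0,10.3,0,0,0,0.4],[-4.7,0,1.7,0,0,0,0.4],[-4.7,0,1.7,0,0,0,0.4],[-4.7,0,1.7,0,0,0,0.4],[-4.7,0,1.7,0,0,0,0.4],[-4.7,0,1.7,0,0,0,0.4],[-4.7,0,1.7,0,0,0,0.4]]'
python3 -m pendant '[[-3.8,0,1.4,0,0,0,0.4],[-3.8,0,1.4,0,0,0,0.4],[-2.8,0,1.0,0,0,0,0.4],[-2.8,0,1.0,0,0,0,0.4],[-2.8,0,1.0,0,0,0,0.4],[-2.8,0,1.0,0,0,0,0.4],[-2.8,0,1.0,0,0,0,0.4],[-2.8,0,1.0,0,0,0,0.4]]'
```

```text
clock: 4.4
ee_pos: [457.1, -52.2, 34.0]
tcp_rot: [180.0, 20.0, 169.0]
ft_force: [-0.2, 0.4, 0.9]
gripper_width: 59.6
grasp_force: 0.0
clock: 5.4
ee_pos: [482.4, -57.2, 34.0]
tcp_rot: [180.0, 20.0, 169.0]
ft_force: [-2.7, -0.7, -1.0]
gripper_width: 59.4
grasp_force: 1.3
```

```bash
python3 -m pendant '[[-1.4,0,0.5,0,0,0,0.4],[-1.4,0,0.5,0,0,0,0.4],[-1.4,0,0.5,0,0,0,0.4],[-1.4,0,0.5,0,0,0,0.4],[-1.4,0,0.5,0,0,0,0.4],[-1.4,0,0.5,0,0,0,0.4],[-1.4,0,0.5,0,0,0,0.4],[-1.4,0,0.5,0,0,0,0.4]]'
python3 - <<'E'
from h import *
s=robot.get_state();print(s['ee_pos'],s['ft_force'])
a=eyes.grab_frame('side')['pixels'];b=eyes.grab_frame('scene')['pixels']
cv2.imwrite('pics/p3.png',np.hstack([cv2.resize(a[130:250,200:340],None,fx=3,fy=3,interpolation=cv2.INTER_CUBIC),cv2.resize(b[170:290,130:255],None,fx=3,fy=3,interpolation=cv2.INTER_CUBIC)])[:,:,::-1])
E
```

```text
clock: 6.4
ee_pos: [494.0, -59.4, 34.1]
tcp_rot: [180.0, 20.0, 169.0]
ft_force: [-3.2, 1.1, -1.6]
gripper_width: 59.6
grasp_force: 1.5
[493.97270455 -59.41621575  34.09088743] [-3.22025846  1.08423111 -1.63494022]
```

View pics/p3.png

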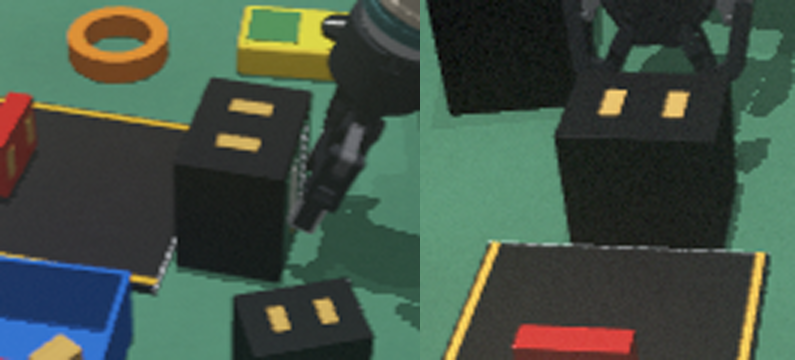

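The picture shows the pack squared to the fingers. Its front base runs from scene (319/3…) just above the plate's silver edge, with a gap of a few mm left, and it sits somewhat left of centre (+y).

```bash
cat >> h.py <<'E'
yaw=np.deg2rad(-10.98);o=np.array([583.8,-86.7]);ex=np.array([np.cos(yaw),np.sin(yaw)]);ey=np.array([-ex[1],ex[0]])
def nest(p): d=np.array(p[:2])-o; return np.round([d@ex,d@ey],1)
def brass():
    for n,box in {'scene':(180,185,60,25),'side':(265,150,40,40)}.items():
        f=eyes.grab_frame(n);hsv=cv2.cvtColor(f['pixels'],cv2.COLOR_RGB2HSV);y=cv2.inRange(hsv,(14,80,100),(36,255,255))
        m=np.zeros_like(y);x0,y0,w,h=box;m[y0:y0+h,x0:x0+w]=y[y0:y0+h,x0:x0+w]
        k,l,st,ce=cv2.connectedComponentsWithStats(m);P=[ray(f,ce[i],100) for i in range(1,k) if st[i,4]>20]
        P.sort(key=lambda p:p[1]);d=P[-1]-P[0];print(n,len(P),nest((P[0]+P[-1])/2),np.linalg.norm(d).round(1),'askew',(np.rad2deg(np.arctan2(d[1],d[0]))-90+10.98).round(1))
    s=robot.get_state();print('tcp',nest(s['ee_pos']),s['ee_pos'].round(1),s['ft_force'].round(1),s['clock'])
E
python3 -c "
from h import *
brass()"
```

```text
scene 2 [-46.1  11. ] 43.7 askew 2.4
side 3 [-50.3 -16.9] 99.7 askew -5.4
tcp [-93.1   9.6] [494.2 -59.5  34.3] [-2.2  0.5 -1.6] 6.6
```

```bash
python3 -m pendant '[[-0.8,-0.6,0.3,0,0,0,0.4],[-0.8,-0.6,0.3,0,0,0,0.4],[-0.8,-0.6,0.3,0,0,0,0.4],[-0.8,-0.6,0.3,0,0,0,0.4],[-0.8,-0.6,0.3,0,0,0,0.4],[0,0,0,0,0,0,0.4],[0,0,0,0,0,0,0.4],[0,0,0,0,0,0,0.4]]'
python3 -c "
from h import *
brass()"
```

```text
clock: 7.6
ee_pos: [497.8, -63.3, 34.2]
tcp_rot: [-180.0, 20.0, 169.0]
ft_force: [-1.8, 1.1, -0.9]
gripper_width: 59.7
grasp_force: 1.1
scene 2 [-41.6   8.3] 43.9 askew 1.5
side 3 [-48.  -18.1] 97.8 askew -8.3
tcp [-88.9   6.6] [497.8 -63.3  34.2] [-2.4  2.2 -0.7] 7.7
```

```bash
python3 -m pendant '[[-0.8,-0.6,0.3,0,0,0,0.4],[-0.8,-0.6,0.3,0,0,0,0.4],[-0.8,-0.6,0.3,0,0,0,0.4],[-0.8,-0.6,0.3,0,0,0,0.4],[-0.8,-0.6,0.3,0,0,0,0.4],[0,0,0,0,0,0,0.4],[0,0,0,0,0,0,0.4],[0,0,0,0,0,0,0.4]]'
python3 -c "
from h import *
brass()"
```

```text
clock: 8.7
ee_pos: [499.1, -66.0, 33.3]
tcp_rot: [180.0, 19.8, 169.0]
ft_force: [-6.5, 3.9, 4.3]
gripper_width: 59.9
grasp_force: 3.6
scene 2 [-41.2   7.4] 43.8 askew 1.3
side 3 [-47.3 -18.6] 97.1 askew -9.1
tcp [-87.1   4.1] [499.1 -66.1  33.3] [-5.8  4.3  2.9] 8.8
```

```bash
python3 -m pendant '[[-0.7,0,0.25,0,0,0,0.4],[-0.7,0,0.25,0,0,0,0.4],[-0.7,0,0.25,0,0,0,0.4],[0,0,0,0,0,0,0.4],[0,0,0,0,0,0,0.4],[0,0,0,0,0,0,0.4],[0,0,0,0,0,0,0.4],[0,0,0,0,0,0,0.4]]'
python3 -c "
from h import *
brass()"
```

```text
clock: 9.8
ee_pos: [499.3, -66.0, 32.8]
tcp_rot: [179.9, 19.6, 169.0]
ft_force: [-12.4, 3.5, 7.8]
gripper_width: 59.5
grasp_force: 6.0
scene 2 [-41.2   7.4] 43.9 askew 1.3
side 3 [-47.1 -18.6] 97.1 askew -9.3
tcp [-86.9   4.2] [499.3 -66.   32.8] [-11.    4.4   7.1] 9.9
```

```bash
python3 -m pendant '[[6.6,0,-2.4,0,0,0,0.4],[6.6,0,-2.4,0,0,0,0.4],[-5.1,3,-14.1,0,0,0,0.4],[-5.1,0,-14.1,0,0,0,0.4],[-5.1,0,-14.1,0,0,0,0.4],[-1.9,0,0.7,0,0,0,0.4],[-1.9,0,0.7,0,0,0,0.4],[0,0,0,0,0,0,0.4]]'
python3 -c "
from h import *
brass()"
```

```text
clock: 10.9
ee_pos: [493.9, -62.5, 78.4]
tcp_rot: [180.0, 20.0, 169.0]
ft_force: [-0.2, -0.1, 0.5]
gripper_width: 59.7
grasp_force: 0.0
scene 2 [-41.3   7.5] 43.8 askew 1.0
side 3 [-47.2 -18.6] 97.3 askew -9.4
tcp [-93.1   6.7] [493.7 -62.4  78.3] [ 0.7 -0.3  0.5] 11.0
```

```bash
python3 -m pendant '[[-1.8,0,0.7,0,0,0,0.4],[-1.8,0,0.7,0,0,0,0.4],[-1.8,0,0.7,0,0,0,0.4],[-1.2,0,0,0,0,0,0.4],[-1.2,0,-0.4,0,0,0,0.4],[-1.6,0,-0.6,0,0,0,0.4],[-1.6,0,-0.6,0,0,0,0.4],[-1.6,0,-0.6,0,0,0,0.4]]'
```

```text
clock: 12.0
ee_pos: [504.6, -64.4, 83.1]
tcp_rot: [180.0, 19.9, 169.0]
ft_force: [-5.8, 0.3, 2.0]
gripper_width: 59.8
grasp_force: 2.8
```

```bash
python3 -m pendant '[[-2.3,0,-0.9,0,0,0,0.4],[-2.3,0,-0.9,0,0,0,0.4],[-2.3,0,-0.9,0,0,0,0.4],[-2.3,0,-0.9,0,0,0,0.4],[-2.3,0,-0.8,0,0,0,0.4],[-2.3,0,-0.8,0,0,0,0.4],[-2.3,0,-0.8,0,0,0,0.4],[-2.3,0,-0.8,0,0,0,0.4]]'
```

```text
clock: 13.0
ee_pos: [520.5, -67.7, 96.2]
tcp_rot: [-180.0, 20.0, 169.0]
ft_force: [-2.0, 0.6, 0.1]
gripper_width: 60.1
grasp_force: 0.8
```

```bash
python3 -m pendant '[[-2.4,0,-0.5,0,0,0,0.4],[-2.4,0,-0.5,0,0,0,0.4],[-2.4,0,-0.4,0,0,0,0.4],[-2.4,0,-0.4,0,0,0,0.4],[-2.4,0,-0.3,0,0,0,0.4],[-2.4,0,-0.2,0,0,0,0.4],[-2.4,0,-0.1,0,0,0,0.4],[-2.4,0,0,0,0,0,0.4]]'
python3 - <<'E'
from h import *
a=eyes.grab_frame('side')['pixels'];b=eyes.grab_frame('scene')['pixels']
cv2.imwrite('pics/p4.png',np.hstack([cv2.resize(a[130:250,180:340],None,fx=2.6,fy=2.6,interpolation=cv2.INTER_CUBIC),cv2.resize(b[170:290,120:255],None,fx=2.6,fy=2.6,interpolation=cv2.INTER_CUBIC)])[:,:,::-1])
E
```

```text
clock: 14.0
ee_pos: [537.4, -70.9, 105.1]
tcp_rot: [180.0, 20.0, 169.0]
ft_force: [-0.9, 0.7, 0.4]
gripper_width: 59.5
grasp_force: 0.6
```

View pics/p4.png

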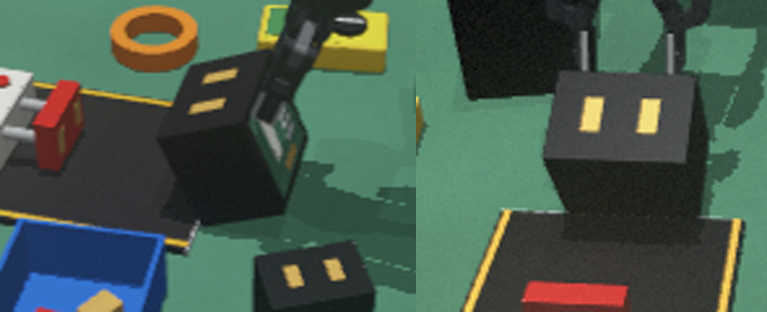

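The pack is tipping squarely at about 20°. The green board is visible at side-crop (280,140), and the fingers press just under the top edge. Next I continue the arc.

```bash
python3 -m pendant '[[-2.4,0,0,0,0,0,0.4],[-2.4,0,0,0,0,0,0.4],[-2.4,0,0,0,0,0,0.4],[-2.4,0,0.1,0,0,0,0.4],[-2.4,0,0.1,0,0,0,0.4],[-2.4,0,0.2,0,0,0,0.4],[-2.4,0,0.2,0,0,0,0.4],[-2.4,0,0.3,0,0,0,0.4]]'
```

```text
clock: 15.1
ee_pos: [555.4, -74.4, 110.8]
tcp_rot: [180.0, 20.0, 169.0]
ft_force: [-1.3, 0.7, 0.2]
gripper_width: 59.7
grasp_force: 0.3
```

```bash
python3 -m pendant '[[-2.4,0,0.4,0,0,0,0.4],[-2.4,0,0.4,0,0,0,0.4],[-2.4,0,0.5,0,0,0,0.4],[-2.4,0,0.5,0,0,0,0.4],[-2.4,0,0.6,0,0,0,0.4],[-2.4,0,0.6,0,0,0,0.4],[-2.4,0,0.7,0,0,0,0.4],[-2.4,0,0.7,0,0,0,0.4]]'
python3 -c "
from h import *
s=robot.get_state();print(nest(s['ee_pos']))
a=eyes.grab_frame('side')['pixels'];b=eyes.grab_frame('scene')['pixels']
cv2.imwrite('pics/p5.png',np.hstack([cv2.resize(a[130:250,180:340],None,fx=2.6,fy=2.6),cv2.resize(b[170:290,120:255],None,fx=2.6,fy=2.6)])[:,:,::-1])"
```

```text
clock: 16.1
ee_pos: [574.7, -78.1, 113.2]
tcp_rot: [180.0, 20.0, 169.0]
ft_force: [1.1, 0.6, -0.2]
gripper_width: 59.6
grasp_force: 0.1
[-10.6   6.7]
```

View pics/p5.png

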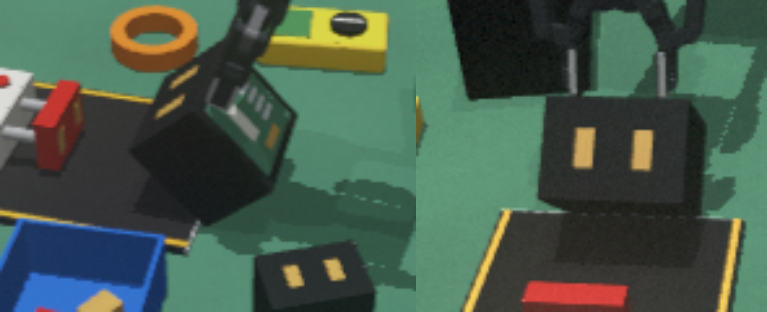

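It is at about 40° and still square, nearly past balance. I keep going.

```bash
python3 -m pendant '[[-2.4,0,0.8,0,0,0,0.4],[-2.4,0,0.8,0,0,0,0.4],[-2.4,0,0.8,0,0,0,0.4],[-2.4,0,0.8,0,0,0,0.4],[-2.4,0,0.9,0,0,0,0.4],[-2.4,0,0.9,0,0,0,0.4],[-2.4,0,0.9,0,0,0,0.4],[-2.4,0,0.9,0,0,0,0.4]]'
```

```text
clock: 17.2
ee_pos: [594.5, -82.0, 113.3]
tcp_rot: [180.0, 20.0, 169.0]
ft_force: [0.9, -0.1, -0.1]
gripper_width: 59.7
grasp_force: 0.0
```

```bash
python3 -m pendant '[[-2.4,0,0.8,0,0,0,0.4],[-2.4,0,0.8,0,0,0,0.4],[-2.4,0,0.8,0,0,0,0.4],[-2.4,0,0.8,0,0,0,0.4],[0,0,0,0,0,0,0.4],[0,0,0,0,0,0,0.4],[0,0,0,0,0,0,0.4],[0,0,0,0,0,0,0.4]]'
python3 -c "
from h import *
s=robot.get_state();print(nest(s['ee_pos']))
a=eyes.grab_frame('side')['pixels'];b=eyes.grab_frame('scene')['pixels']
cv2.imwrite('pics/p6.png',np.hstack([cv2.resize(a[130:250,180:340],None,fx=2.6,fy=2.6),cv2.resize(b[170:290,120:255],None,fx=2.6,fy=2.6)])[:,:,::-1])"
```

```text
clock: 18.2
ee_pos: [604.2, -83.9, 113.5]
tcp_rot: [180.0, 20.0, 169.0]
ft_force: [-1.0, -0.6, 0.4]
gripper_width: 60.1
grasp_force: 0.0
[19.5  6.7]
```

View pics/p6.png

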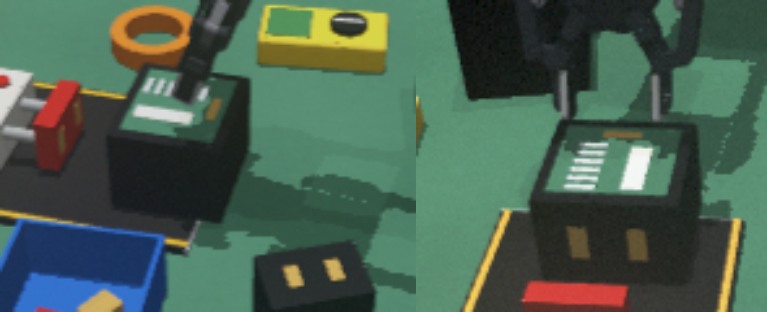

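The pack lies board-up on the plate. Its top face corners in the right crop are about (563,123), (696,124), (690,206) and (531,196). I back up and over now, then measure.

```bash
python3 -m pendant '[[-4,0,-11,0,0,0,0.4],[-4,0,-11,0,0,0,0.4],[15,0,-5.5,0,0,0,0.4],[15,0,-5.5,0,0,0,0.4],[15,0,-5.5,0,0,0,0.4],[15,0,-5.5,0,0,0,0.4],[15,0,-5.5,0,0,0,0.4],[0,0,0,0,0,0,0.4]]'
python3 - <<'E'
from h import *
f=eyes.grab_frame('scene');g=eyes.grab_frame('side')
for c in [(563,123),(696,124),(690,206),(531,196)]: p=ray(f,(120+(c[0]-416)/2.6,170+c[1]/2.6),88);print(p.round(0),nest(p))
print('side')
for c in [(143,64),(250,78),(243,150)]: p=ray(g,(180+c[0]/2.6,130+c[1]/2.6),88);print(p.round(0),nest(p))
# front-face brass pads, x plane unknown: use board mask centre+minAreaRect on top z=88
for n,q in(('scene',f),('side',g)):
    im=q['pixels'].astype(int);hsv=cv2.cvtColor(q['pixels'],cv2.COLOR_RGB2HSV)
    sub=cv2.inRange(hsv,(0,0,62),(180,255,255))
    c0=np.array(proj(q,[*(o+ex*48+ey*7),88])).astype(int);print(n,c0)
    black=cv2.inRange(hsv,(0,0,0),(180,255,58));m=cv2.bitwise_not(black);k,l=cv2.connectedComponents(m,connectivity=4)
    lab=np.bincount(l[c0[1]-8:c0[1]+8,c0[0]-8:c0[0]+8].ravel(),minlength=k);lab[0]=0;i=lab.argmax()
    pts=np.argwhere(l==i)[:,::-1];w=np.array([ray(q,p,88)[:2] for p in pts]);r=cv2.minAreaRect(np.float32(w));print(len(pts),nest(r[0]),np.round(r[1]),r[2])
E
```

```text
clock: 19.3
ee_pos: [524.2, -68.3, 136.9]
tcp_rot: [180.0, 19.9, 169.0]
ft_force: [0.1, -0.0, -0.4]
gripper_width: 59.9
grasp_force: 0.0
[ 563. -124.   88.] [-12.9 -40.8]
[578. -21.  88.] [-17.8  63.4]
[676. -31.  88.] [79.6 72.4]
[ 650. -144.   88.] [ 75.6 -44.1]
side
[ 651. -142.   88.] [ 76.2 -41.5]
[ 554. -125.   88.] [-21.9 -43.5]
[556. -23.  88.] [-39.4  56.9]
scene [193 237]
1259 [28.7  7.5] [92. 84.] 79.35030364990234
side [240 168]
923 [29.   7.1] [93. 83.] 79.56820678710938
```

```bash
python3 -m pendant '[[5.5,0,15.2,0,0,0,0.4],[5.5,0,15.2,0,0,0,0.4],[5.5,0,15.2,0,0,0,0.4],[5.5,0,15.2,0,0,0,0.4],[5.5,0,15.2,0,0,0,0.4],[5.5,0,15.2,0,0,0,0.4],[-4.7,0,1.7,0,0,0,0.4],[-4.7,0,1.7,0,0,0,0.4]]'
python3 -m pendant '[[-4.7,0,1.7,0,0,0,0.4],[-3.8,0,1.4,0,0,0,0.4],[-2.8,0,1.0,0,0,0,0.4],[-2.8,0,1.0,0,0,0,0.4],[-1.9,0,0.7,0,0,0,0.4],[-1.9,0,0.7,0,0,0,0.4],[-1.9,0,0.7,0,0,0,0.4],[-1.9,0,0.7,0,0,0,0.4]]'
```

```text
clock: 20.4
ee_pos: [537.4, -71.0, 40.8]
tcp_rot: [-180.0, 20.1, 169.0]
ft_force: [0.0, -0.1, 0.0]
gripper_width: 59.2
grasp_force: 0.0
clock: 21.4
ee_pos: [557.3, -74.6, 39.7]
tcp_rot: [180.0, 19.8, 169.0]
ft_force: [-5.4, -0.4, 4.0]
gripper_width: 59.8
grasp_force: 2.8
```

```bash
python3 -m pendant '[[-1.9,0,0.7,0,0,0,0.4],[-1.9,0,0.7,0,0,0,0.4],[-1.9,0,0.7,0,0,0,0.4],[-1.9,0,0.7,0,0,0,0.4],[-1.9,0,0.7,0,0,0,0.4],[-1.9,0,0.7,0,0,0,0.4],[-1.9,0,0.7,0,0,0,0.4],[-1.9,0,0.7,0,0,0,0.4]]'
```

```text
clock: 22.4
ee_pos: [571.8, -77.2, 39.2]
tcp_rot: [180.0, 19.7, 169.0]
ft_force: [-6.6, 1.5, 3.6]
gripper_width: 59.6
grasp_force: 3.3
```

```bash
python3 -m pendant '[[-1.9,0,0.7,0,0,0,0.4],[-1.9,0,0.7,0,0,0,0.4],[-1.9,0,0.7,0,0,0,0.4],[-1.9,0,0.7,0,0,0,0.4],[-1.9,0,0.7,0,0,0,0.4],[-1.9,0,0.7,0,0,0,0.4],[-1.9,0,0.7,0,0,0,0.4],[-1.9,0,0.7,0,0,0,0.4]]'
```

```text
clock: 23.4
ee_pos: [587.7, -80.3, 39.2]
tcp_rot: [180.0, 19.7, 169.0]
ft_force: [-7.1, 1.6, 5.2]
gripper_width: 59.8
grasp_force: 3.3
```

```bash
python3 -m pendant '[[-1.9,0,0.7,0,0,0,0.4],[-1.9,0,0.7,0,0,0,0.4],[-1.9,0,0.7,0,0,0,0.4],[-1.9,0,0.7,0,0,0,0.4],[-1.9,0,0.7,0,0,0,0.4],[-1.9,0,0.7,0,0,0,0.4],[-1.9,0,0.7,0,0,0,0.4],[-1.9,0,0.7,0,0,0,0.4]]'
cat >> h.py <<'E'
def board():
    s=robot.get_state();t=nest(s['ee_pos']);print('tcp',t,s['clock'])
    for n in('scene','side'):
        q=eyes.grab_frame(n);hsv=cv2.cvtColor(q['pixels'],cv2.COLOR_RGB2HSV);c0=np.array(proj(q,[*(o+ex*(t[0]+57)+ey*7),88])).astype(int)
        m=cv2.inRange(hsv,(0,0,59),(180,255,255));k,l=cv2.connectedComponents(m,connectivity=4)
        lab=np.bincount(l[c0[1]-8:c0[1]+8,c0[0]-8:c0[0]+8].ravel(),minlength=k);lab[0]=0;i=lab.argmax()
        w=np.array([ray(q,p,88)[:2] for p in np.argwhere(l==i)[:,::-1]]);r=cv2.minAreaRect(np.float32(w));print(n,len(w),nest(r[0]),np.round(r[1]),round(r[2],1))
E
python3 -c "
from h import *
board()"
```

```text
clock: 24.4
ee_pos: [603.6, -83.4, 39.1]
tcp_rot: [180.0, 19.7, 169.0]
ft_force: [-6.4, 1.1, 5.5]
gripper_width: 59.8
grasp_force: 3.4
tcp [18.8  7. ] 24.4
scene 1431 [75.9  7.3] [93. 84.] 79.1
side 219701 [  10.8 -315.1] [2312. 1737.] 3.0
```

```bash
python3 -m pendant '[[-1.4,0,0.5,0,0,0,0.4],[-1.4,0,0.5,0,0,0,0.4],[-1.4,0,0.5,0,0,0,0.4],[-1.4,0,0.5,0,0,0,0.4],[-1.4,0,0.5,0,0,0,0.4],[-1.4,0,0.5,0,0,0,0.4],[-1.4,0,0.5,0,0,0,0.4],[-1.4,0,0.5,0,0,0,0.4]]'
```

```text
clock: 25.5
ee_pos: [613.7, -85.3, 38.5]
tcp_rot: [180.0, 19.5, 169.0]
ft_force: [-11.0, 1.4, 7.3]
gripper_width: 59.5
grasp_force: 5.7
```

```bash
python3 -m pendant '[[-0.9,0,0.3,0,0,0,0.4],[-0.9,0,0.3,0,0,0,0.4],[-0.9,0,0.3,0,0,0,0.4],[-0.9,0,0.3,0,0,0,0.4],[-0.9,0,0.3,0,0,0,0.4],[0,0,0,0,0,0,0.4],[0,0,0,0,0,0,0.4],[0,0,0,0,0,0,0.4]]'
```

```text
clock: 26.5
ee_pos: [617.2, -85.9, 38.2]
tcp_rot: [180.0, 19.4, 169.0]
ft_force: [-10.6, 2.8, 7.1]
gripper_width: 59.8
grasp_force: 5.8
```

```bash
python3 -m pendant '[[-0.9,0,0.3,0,0,0,0.4],[-0.9,0,0.3,0,0,0,0.4],[-0.9,0,0.3,0,0,0,0.4],[-0.9,0,0.3,0,0,0,0.4],[-0.9,0,0.3,0,0,0,0.4],[0,0,0,0,0,0,0.4],[0,0,0,0,0,0,0.4],[0,0,0,0,0,0,0.4]]'
```

```text
clock: 27.5
ee_pos: [621.9, -86.8, 38.2]
tcp_rot: [179.9, 19.4, 169.0]
ft_force: [-10.1, 1.6, 6.2]
gripper_width: 59.7
grasp_force: 5.4
```

```bash
python3 -m pendant '[[-0.5,0,0.2,0,0,0,0.4],[-0.5,0,0.2,0,0,0,0.4],[-0.5,0,0.2,0,0,0,0.4],[-0.5,0,0.2,0,0,0,0.4],[0,0,0,0,0,0,0.4],[0,0,0,0,0,0,0.4],[0,0,0,0,0,0,0.4],[0,0,0,0,0,0,0.4]]'
```

```text
clock: 28.5
ee_pos: [623.9, -87.2, 38.2]
tcp_rot: [180.0, 19.4, 169.0]
ft_force: [-10.5, 1.9, 6.5]
gripper_width: 59.7
grasp_force: 5.7
```

```bash
python3 -m pendant '[[-0.5,0,0.2,0,0,0,0.4],[-0.5,0,0.2,0,0,0,0.4],[-0.5,0,0.2,0,0,0,0.4],[-0.5,0,0.2,0,0,0,0.4],[0,0,0,0,0,0,0.4],[0,0,0,0,0,0,0.4],[0,0,0,0,0,0,0.4],[0,0,0,0,0,0,0.4]]'
python3 -c "
from h import *
board()"
```

```text
clock: 29.5
ee_pos: [624.6, -87.3, 37.8]
tcp_rot: [179.9, 19.2, 169.0]
ft_force: [-14.9, 2.3, 10.0]
gripper_width: 60.1
grasp_force: 7.4
tcp [40.2  7.2] 29.5
scene 1523 [97.7  7.6] [92. 85.] 79.1
side 219476 [  10.8 -315.1] [2312. 1737.] 3.0
```

The hard stop is reached: the force rose to 18 N with almost no motion, and the pack measures home at rear ≈ 47 mm. I withdraw gently.

```bash
python3 -m pendant '[[0.9,0,-0.3,0,0,0,0.4],[0.9,0,-0.3,0,0,0,0.4],[1.9,0,-0.7,0,0,0,0.4],[1.9,0,-0.7,0,0,0,0.4],[9.4,0,-3.4,0,0,0,0.4],[18.8,0,-6.8,0,0,0,0.4],[18.8,0,-6.8,0,0,0,0.4],[18.8,0,-6.8,0,0,0,0.4]]'
python3 -m pendant '[[-5,0,-14,0,0,0,0.4],[-8.7,0,-23.5,0,0,0,0.4],[-8.7,0,-23.5,0,0,0,0.4],[-8.7,0,-23.5,0,0,0,0.4],[-8.7,0,-23.5,0,0,0,0.4],[-8.7,0,-23.5,0,0,0,0.4],[0,0,0,0,0,0,0.4],[0,0,0,0,0,0,0.4]]'
python3 - <<'E'
from h import *
q=eyes.grab_frame('scene');g=eyes.grab_frame('side')
for n,q in(('scene',q),('side',g)):
    hsv=cv2.cvtColor(q['pixels'],cv2.COLOR_RGB2HSV);c0=np.array(proj(q,[*(o+ex*97+ey*7),88])).astype(int)
    m=cv2.inRange(hsv,(0,0,59),(180,255,255));k,l=cv2.connectedComponents(m,connectivity=4)
    lab=np.bincount(l[c0[1]-8:c0[1]+8,c0[0]-8:c0[0]+8].ravel(),minlength=k);lab[0]=0;i=lab.argmax()
    w=np.array([ray(q,p,88)[:2] for p in np.argwhere(l==i)[:,::-1]]);r=cv2.minAreaRect(np.float32(w));print(n,len(w),nest(r[0]),np.round(r[1]),round(r[2],1))
a,b=g['pixels'],eyes.grab_frame('scene')['pixels']
cv2.imwrite('pics/p7.png',np.hstack([cv2.resize(a[120:260,130:330],None,fx=2.2,fy=2.2),cv2.resize(b[220:360,100:255],None,fx=2.2,fy=2.2)])[:,:,::-1])
E
```

```text
clock: 30.6
ee_pos: [557.5, -75.0, 41.0]
tcp_rot: [-180.0, 20.2, 169.0]
ft_force: [0.4, -0.5, 0.0]
gripper_width: 59.5
grasp_force: 0.0
clock: 31.6
ee_pos: [557.1, -74.8, 179.6]
tcp_rot: [180.0, 20.0, 169.0]
ft_force: [0.4, -0.4, -0.1]
gripper_width: 59.9
grasp_force: 0.0
scene 1533 [97.9  5.5] [97. 85.] 79.1
side 902 [98.2  7.4] [94. 83.] 79.0
```

View pics/p7.png

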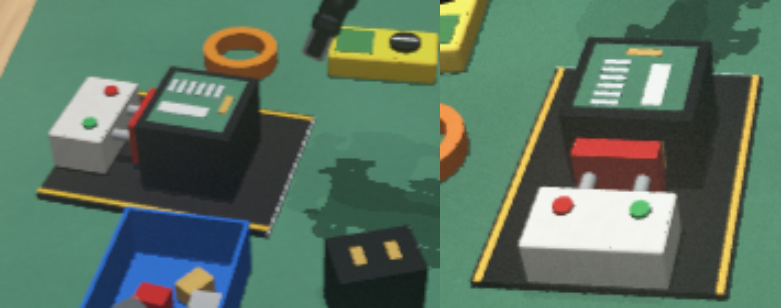

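The picture shows the pack lying board-up and square on the plate, with its front end against the red connector and the robot clear. The bin, meter and tape are in place.

```bash
python3 -c "
from plant import robot
print(robot.hand_in())"
```

```text
the job is handed in; nothing more can be done
None
```

The job is handed in with no verdict returned: the middle-sized pack was squared to the edge and tipped board-up, then pushed until the connector met its hard stop (rear end at about 47 mm, about 18 N at the most in the end-of-call readings), and the bin, meter and tape roll look undisturbed in the last picture.

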